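# Finish the soap-ball pyramid

## Robot

A 7-joint arm with a two-finger parallel gripper is mounted at the origin on the work surface. World frame = base frame: x ahead of the robot, y to its left, z up, the work surface at z = 0. Lengths are in m, angles in rad, forces in N, time in s.
With the tool pointing down it reaches from about 0.425 to 0.875 m from the base axis. Payload 4.7 kg.
Tool frame: the origin (TCP) lies at the very end of the fingers, on their centre line; the grasp point (between the pads) lies 19 mm behind it; z points along the fingers, y is the line along which they close (so a half turn about z gives the same grasp; the last joint's range is limited). The gripper opens to 87 mm and grips with 3 to 60 N. Pads are 19 mm wide; open, the fingers measure 117 mm over their backs; the gripper's body (75 mm by 190 mm) begins 51 mm behind the grasp point.
Start: joints at [-1.125, 0.321, -0.07, 1.45, 0.023, 1.371, -0.057], TCP at [0.272, 0.59, 0.223] pointing down, gripper open.
Joint ranges: [-2.86, 2.86], [-0.3, 2.09], [-1.38, 1.24], [0.06, 2.45], [-1.56, 4.7], [0.09, 2.05], [-2.69, 2.69]. Speed limits (rad/s): [2.57, 2.57, 3.14, 3.14, 3.14, 3.14, 3.14].

## Interface

Orientations are given as a rotation vector (axis times angle).
In Python, from bench import ctrl gives the robot as it stands.
- The arm moves only by the shell command python3 -m jog 'ROWS' [FORCE]. ROWS is JSON, a list that holds one entry, the list of rows, each a list of 7 numbers: the shift along the tool's x, y, z in mm, then the turn, a rotation vector about the tool's x, y, z in degrees, then the finger opening in mm, from 0 to 87. A call has 1 to 10 rows; each row is the pose to reach, as a shift and turn from the pose commanded when the call began, along the tool's axes at that moment; what a row does not reach only later rows make up. A row lasts 1/10 s, in which the tool goes at most 50 mm and 8.59 degrees, less where a joint would pass 70% of its speed; a pose out of reach is approached as far as the arm can. A call with a gripper value outside its range is refused whole. The fingers move at their own pace and stop on an object; FORCE is the grip in N (left out, the last holds). Time passes only in rows, so rows that repeat a pose let the fingers close. It gives the time, the measured TCP pose, the force, the opening and the grip force at its end, in the units of the state.
- ctrl.get_state(): the state, without advancing time (a new reading comes with each control period).
- ctrl.get_image(name): name is "scene" or "side" or "wrist"; returns a dict with "image" (420x560x3 uint8, red, green, blue), "depth" (420x560 float32, m along the optical axis (not along the pixel's ray), 0 where there is no reading), "fov_y" (degrees; the focal length in pixels is half the picture's height over the tangent of half this angle, whatever the lens; pixels are square), "cx", "cy" (the principal point, pixels), "rvec" (rotation vector, rad) and "tvec" (3), from world to camera coordinates, as OpenCV has them. Camera axes: x right, y down, z forward; pixel columns grow to the right and rows downward; lengths in m; the calibration is good to about 2 mm. A picture is of the moment at which its call begins.
- ctrl.close_job(): hands the job in; it is judged then, once.
The state is a dict: "time": time; "joint_positions": joint angles; "qd": joint speeds; "joint_torque": joint torques, N m; "position": TCP position; "tool_rot": TCP orientation; "ft_force": force on the tool from outside, world axes, zero at the start; "torque": the same for the moment, N m; "grip_width": opening from 0.0 (shut) to 1.0 (fully open); "grip_force": force on a finger pad.
Only numpy, scipy, OpenCV 4.12 (cv2) and the standard library are available. Lean on these libraries where they do the work, as an engineer would, in place of code of your own. Each camera call takes 0.05 s, during which the arm holds its last target. There are 200 camera calls.

## Task

The display pyramid of soap balls on the wooden stand is unfinished: two yellow balls are in place and the third seat is empty. Put the loose yellow ball into the empty seat, then set the blue ball on top in the hollow between the three yellow ones, and leave the finished pyramid standing.

Things in the scene. Friction and masses are not known exactly. Their poses are not given: they have to be found in the camera images.
- yellow_center (a point): Centre of the loose yellow soap ball: hard, 60 mm across, 0.12 kg. It starts in one of four white jar lids (56 mm across, 14 mm high, fixed, 130 mm or more apart, two on each side of the stand), centre 34 mm above the table. The others hold the blue ball and a pink and a green one that are not wanted. Grip it from any side, at its middle or up to 9 mm higher. Its axes mean nothing.
- blue_center (a point): Centre of the blue soap ball, of the same size and weight as the yellow one. It starts in another of the four white jar lids, its centre 34 mm above the table. Its axes mean nothing.
- empty_seat (a point): Centre of a ball sitting in the stand's empty seat (nearest the robot), 42 mm above the table. Stand: fixed wooden board, 150 x 150 x 18 mm, turned up to 30 deg, three 36 mm holes 63 mm apart. Axes: x to the middle of the board, y across, z up. The two yellow balls in place (loose, 60 mm) are centred at x = 54.6, y = +31.5 and -31.5 mm from here. Fingers closing along y clear them; along x they do not.
- crown (a point): Centre of the top ball when it rests in the hollow of the three seated balls: over the middle of the board, 36 mm along x from the empty-seat point and 48 mm above it, 90 mm above the table. Same axes. The lower balls' tops are 18 mm below this point, so fingertips reaching under 15 mm below the held ball's middle stay clear of them.
Mind the look-alikes: they are no part of the job. Leave any black look-alike of the part that bears yellow_center alone. There is more than one size of the part that bears blue_center; the job needs the smaller.

How it is judged:
By the outcome, as a careful person would: the job done as asked, in the order asked, and still so for the second after the job is handed in, with the robot touching nothing.
It also fails if it takes over 64 s, if anything falls off the work surface, if the arm or the gripper's body presses on something with over 40 N, if the wrist force passes 120 N, or if a joint passes its speed limit or range.

## Working session

There is one attempt and no reset: what is moved stays moved. The work goes in short steps, Python scripts to look and compute and a shell command to move; the robot and the scene stay as the last step left them, time stands still between calls to the robot, and variables do not carry over. Pictures are saved under pics/ and viewed, at most 10 in all, crops included, and the job is handed in when it is done.

```bash
ls; mkdir -p pics; python3 - <<'E'
from bench import ctrl
import cv2,numpy as np
s=ctrl.get_state();print({k:np.round(v,3) for k,v in s.items()})
for n in("scene","side"):
    d=ctrl.get_image(n);np.savez(f"pics/{n}0.npz",**d)
    cv2.imwrite(f"pics/{n}0.png",d["image"][:,:,::-1]);print(n,d["fov_y"],d["cx"],d["cy"],d["rvec"],d["tvec"])
a=[cv2.imread(f"pics/{n}0.png") for n in("scene","side")]
E
```

```text
pics
{'time': np.float64(0.0), 'joint_positions': array([-1.125,  0.322, -0.07 ,  1.452,  0.023,  1.371, -0.057]), 'qd': array([ 0.001, -0.001, -0.   ,  0.001, -0.   ,  0.002,  0.   ]), 'joint_torque': array([ 1.0000e-03, -4.9131e+01, -4.0300e-01, -3.1252e+01, -6.4000e-02,
        4.4000e-02,  0.0000e+00]), 'position': array([0.272, 0.59 , 0.221]), 'tool_rot': array([-6.730e-01, -3.068e+00,  3.000e-03]), 'ft_force': array([0.555, 0.232, 0.87 ]), 'torque': array([0.004, 0.026, 0.011]), 'grip_force': np.float64(0.0), 'grip_width': np.float64(0.998)}
scene 45.044995595048654 274.77642627731257 215.95687590828783 [ 2.14665928  1.37985188 -0.46314472] [-0.19450627 -0.252922    1.23772433]
side 48.90192021407056 271.1709592927779 210.309004433628 [ 2.22325979 -0.57178995  0.26353991] [-0.39008453  0.18272054  0.7723618 ]
```

View pics/scene0.png

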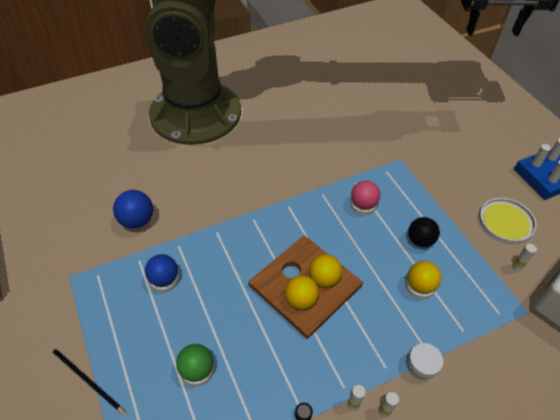

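View pics/side0.png

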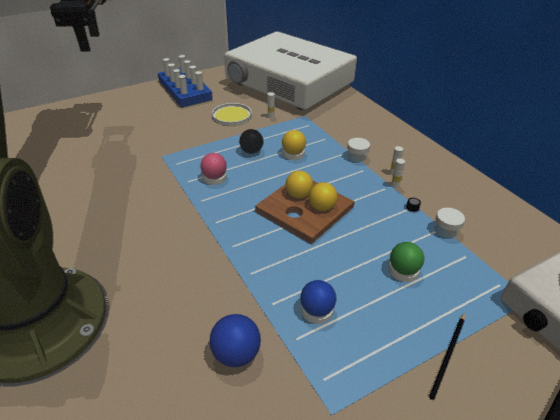

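Scene view: loose yellow in a lid at (424,278), with black right behind it at (424,232). The small blue is in a lid at (162,270) and the large blue is on the table at (133,209). The stand's empty hole is at (291,270), and the seated yellows are at (325,270) and (302,292). In the side view the loose yellow is at (294,143), the blue at (318,298) and the hole at (295,212).

```bash
cat > h.py <<'E'
import cv2,numpy as np
from scipy.spatial.transform import Rotation as R
def ray(d,u,v):
    f=210/np.tan(np.radians(d["fov_y"])/2); M=R.from_rotvec(d["rvec"]).as_matrix()
    r=M.T@np.array([(u-d["cx"])/f,(v-d["cy"])/f,1]); return -M.T@d["tvec"],r/np.linalg.norm(r)
def plane(d,u,v,z):
    o,r=ray(d,u,v); return o+r*(z-o[2])/r[2]
def tri(rays):
    A=[np.eye(3)-np.outer(r,r) for o,r in rays]
    return np.linalg.solve(sum(A),sum(a@o for a,(o,r) in zip(A,rays)))
HUE={"y":(15,35,150),"b":(110,130,150),"g":(45,75,150),"r":(165,179,100),"k":None}
def blobs(d,c,amin=150):
    h=cv2.cvtColor(d["image"],cv2.COLOR_RGB2HSV); a,b,s=HUE[c]
    m=cv2.inRange(h,(a,s,40),(b,255,255)); m=cv2.morphologyEx(m,cv2.MORPH_OPEN,np.ones((3,3)))
    out=[]
    for k in cv2.findContours(m,0,cv2.CHAIN_APPROX_NONE)[0]:
        if cv2.contourArea(k)>amin:
            (u,v),r=cv2.minEnclosingCircle(k); out.append((u,v,r,cv2.contourArea(k)))
    return out
E
python3 - <<'E'
from h import *
np.set_printoptions(precision=4,suppress=True)
for n in("scene","side"):
    d=np.load(f"pics/{n}0.npz")
    for c in"yb":
        for u,v,r,a in blobs(d,c): print(n,c,np.round([u,v,r,a/(3.14*r*r)],2),plane(d,u,v,.034)[:2],plane(d,u,v,.042)[:2])
    u,v={"scene":(291,270),"side":(295,212)}[n]; print("hole",plane(d,u,v,.018))
E
```

```text
scene y [424.   277.    16.28   0.92] [0.6324 0.222 ] [0.6356 0.2176]
scene y [313.15 282.22  32.62   0.54] [0.5587 0.034 ] [0.5626 0.0314]
scene y [506.5  221.    23.31   0.64] [0.5937 0.4435] [0.5973 0.4369]
scene b [161.   270.    16.03   0.91] [ 0.4205 -0.2075] [ 0.4258 -0.2077]
scene b [132.53 208.88  19.16   0.93] [ 0.2597 -0.2177] [ 0.2666 -0.2178]
hole [0.5105 0.0135 0.018 ]
side y [311.17 191.08  27.11   0.48] [0.5626 0.0366] [0.5567 0.0283]
side y [293.43 141.4   11.51   0.86] [0.6302 0.2225] [0.6235 0.2118]
side b [235.38 339.46  25.36   0.88] [ 0.2644 -0.2153] [ 0.2624 -0.2203]
side b [318.   297.5   17.76   0.91] [ 0.419  -0.2086] [ 0.415  -0.2137]
side b [178.5   85.5   23.16   0.14] [0.4908 0.6472] [0.4859 0.6309]
hole [0.5075 0.0106 0.018 ]
```

```bash
cat >> h.py <<'E'
def go(s,xyz,yaw=None):
    """shift (mm, tool axes) to xyz (m) and turn (deg rotvec) to tool pointing down with tool-y at yaw deg (mod 180)"""
    T=R.from_rotvec(s["tool_rot"]); p=T.inv().apply(np.array(xyz)-s["position"])*1000
    y=T.as_matrix()[:,1]; cur=np.degrees(np.arctan2(y[1],y[0]))
    if yaw is None: yaw=cur
    opts=[]
    for k in(0,180):
        a=np.radians(yaw+k); Y=np.array([np.cos(a),np.sin(a),0]); Z=np.array([0,0,-1.]); X=np.cross(Y,Z)
        opts.append(np.round((T.inv()*R.from_matrix(np.c_[X,Y,Z])).as_rotvec(degrees=True),1))
    print("yaw now",round(cur,1),"shift",np.round(p,1),"turn",*opts)
E
python3 - <<'E'
from h import *
from bench import ctrl
np.set_printoptions(precision=4,suppress=True)
P={}
for n in("scene","side"):
    d=np.load(f"pics/{n}0.npz"); h=cv2.cvtColor(d["image"],cv2.COLOR_RGB2HSV)
    m=cv2.inRange(h,(15,150,40),(35,255,255)); u,v,r,a=[b for b in blobs(d,"y") if b[3]/(3.14*b[2]**2)<.56][0]
    D=cv2.distanceTransform(m,cv2.DIST_L2,5); D=cv2.GaussianBlur(D,(5,5),0); q=[]
    D[:int(v-r)]=0;D[int(v+r):]=0;D[:,:int(u-r)]=0;D[:,int(u+r):]=0
    for _ in range(2):
        _,val,_,(x,y)=cv2.minMaxLoc(D); q.append(plane(d,x,y,.042)); print(n,x,y,val,q[-1]); cv2.circle(D,(x,y),12,0,-1)
    print("black",plane(d,*{"scene":(424,232),"side":(252,142)}[n],.03))
s=ctrl.get_state(); print(s["joint_positions"])
go(s,(.632,.222,.13),None); go(s,(.631,.222,.019),None)
E
```

```text
scene 302 292 16.13487434387207 [0.5719 0.0046 0.042 ]
scene 325 271 15.536532402038574 [0.5508 0.0616 0.042 ]
black [0.5466 0.2827 0.03  ]
side 323 196 12.63852596282959 [0.5693 0.0026 0.042 ]
side 299 184 12.017013549804688 [0.5471 0.0613 0.042 ]
black [0.5431 0.2746 0.03  ]
[-1.1249  0.3217 -0.0701  1.4516  0.0226  1.3708 -0.0569]
yaw now 65.3 shift [-481.  -183.2   91.9] turn [-0.1  0.   0. ] [  -0.    -0.2 -180. ]
yaw now 65.3 shift [-480.1 -183.4  202.9] turn [-0.1  0.   0. ] [  -0.    -0.2 -180. ]
```

```bash
python3 -m jog '[[[-40,-15,0,0,0,0,87],[-85,-32,0,0,0,0,87],[-130,-49,10,0,0,0,87],[-175,-66,20,0,0,0,87],[-220,-84,30,0,0,0,87],[-265,-101,40,0,0,0,87],[-310,-118,50,0,0,0,87],[-355,-135,60,0,0,0,87],[-400,-152,70,0,0,0,87],[-440,-168,75,0,0,0,87]]]'
python3 - <<'E'
from h import *
from bench import ctrl
s=ctrl.get_state(); go(s,(.632,.222,.13))
E
```

```text
time: 1.1
position: [0.6022, 0.251, 0.1461]
tool_rot: [-0.674, -3.067, 0.003]
ft_force: [0.6, 0.3, -0.1]
grip_width: 0.997
grip_force: 0.0
yaw now 65.2 shift [-39.3 -13.8  16.1] turn [-0.1 -0.  -0. ] [-1.0e-01  2.0e-01  1.8e+02]
```

```bash
python3 -m jog '[[[-39,-14,16,0,0,0,87],[-39,-14,16,0,0,0,87],[-39,-14,16,0,0,0,87]]]'
cat > w.py <<'E'
import sys
from h import *
from bench import ctrl
np.set_printoptions(precision=4,suppress=True)
n,cam=sys.argv[1],sys.argv[2]
d=ctrl.get_image(cam);np.savez(f"pics/{n}.npz",**d);cv2.imwrite(f"pics/{n}.png",d["image"][:,:,::-1])
for c in sys.argv[3]:
    for u,v,r,a in blobs(d,c): print(c,np.round([u,v,r,a/(3.14*r*r)],2),plane(d,u,v,float(sys.argv[4])))
s=ctrl.get_state();print(s["time"],s["position"],s["tool_rot"])
E
python3 w.py w1 wrist y .034
```

```text
time: 1.4
position: [0.6309, 0.2229, 0.1302]
tool_rot: [-0.677, -3.066, 0.002]
ft_force: [0.1, 1.2, 0.9]
grip_width: 0.999
grip_force: 0.0
y [279.97 212.66  33.31   0.82] [0.6324 0.2226 0.034 ]
y [ 51.5  217.    55.62   0.55] [0.5532 0.0424 0.034 ]
1.45 [0.6303 0.2251 0.1309] [-0.6727 -3.0671 -0.    ]
```

View pics/w1.png

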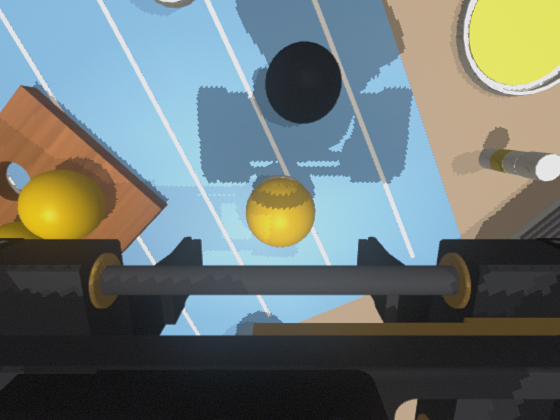

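Wrist view: the yellow ball at (280,212) sits centred between the fingers at (185 and 375), with the black ball clear above at (303,82).

```bash
python3 -m jog '[[[-2,-1,40,0,0,0,87],[-2,-1,80,0,0,0,87],[-2,-1,112,0,0,0,87],[-2,-1,112,0,0,0,87],[-2,-1,112,0,0,0,50],[-2,-1,112,0,0,0,50],[-2,-1,112,0,0,0,50],[-2,-1,112,0,0,0,50],[-2,-1,112,0,0,0,50],[-2,-1,112,0,0,0,50]]]' 15
```

```text
time: 2.45
position: [0.6331, 0.2226, 0.0209]
tool_rot: [0.673, 3.067, 0.001]
ft_force: [-0.8, 0.3, 5.8]
grip_width: 0.679
grip_force: 15.0
```

```bash
python3 -m jog '[[[0,0,-30,0,0,0,50],[0,0,-70,0,0,0,50],[0,0,-105,0,0,0,50],[0,0,-105,0,0,0,50]]]'
python3 - <<'E'
from h import *
from bench import ctrl
s=ctrl.get_state(); print(s["position"],s["ft_force"],s["grip_width"],s["joint_positions"]); go(s,(.509,.013,.126),110.6)
E
```

```text
time: 2.85
position: [0.6359, 0.2242, 0.1309]
tool_rot: [0.671, 3.06, 0.01]
ft_force: [0.4, 0.3, 0.0]
grip_width: 0.682
grip_force: 15.0
[0.6359222  0.22418768 0.13088875] [0.37824775 0.28225296 0.00467762] 0.6818171660893225 [-0.52396717  0.4173487   0.19108818  1.51644282 -0.08339256  1.20497156
  0.81896072]
yaw now 65.3 shift [  26.9 -245.     2.7] turn [  0.3   0.6 -45.3] [  0.7  -0.3 134.6]
```

```bash
python3 -m jog '[[[3,-28,0,0,0,-5,50],[7,-65,0,0,0,-12,50],[11,-105,0,0,0,-20,50],[16,-145,0,0,0,-28,50],[21,-185,0,0,0,-36,50],[25,-220,0,0,0,-42,50],[27,-245,0,0.3,0.6,-45.3,50],[27,-245,0,0.3,0.6,-45.3,50],[27,-245,0,0.3,0.6,-45.3,50]]]'
python3 w.py w2 wrist y .042; python3 w.py s2 scene y .042; python3 w.py d2 side y .042
```

```text
time: 3.75
position: [0.505, 0.0118, 0.1241]
tool_rot: [0.556, -3.081, 0.003]
ft_force: [1.0, -0.1, -0.9]
grip_width: 0.679
grip_force: 15.0
y [279.5  303.    64.62   0.23] [0.5787 0.0398 0.042 ]
y [279.5  259.    56.72   0.51] [0.5399 0.0253 0.042 ]
3.8 [0.5054 0.0126 0.1242] [ 0.5588 -3.0804  0.0031]
y [313.08 282.27  32.7    0.54] [0.5626 0.0313 0.042 ]
y [295.9  234.3   16.69   0.43] [0.4558 0.0494 0.042 ]
y [506.5  221.    23.31   0.64] [0.5973 0.4369 0.042 ]
3.85 [0.5055 0.013  0.1242] [ 0.5603 -3.08    0.0034]
y [308.26 180.26  35.75   0.4 ] [0.5715 0.063  0.042 ]
3.9 [0.5056 0.0131 0.1242] [ 0.5611 -3.0798  0.0037]
```

View pics/w2.png

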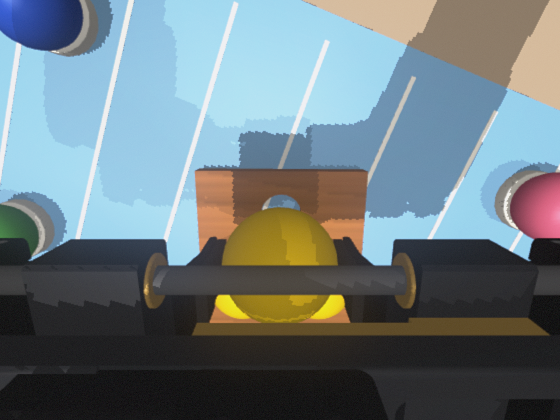

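```bash
python3 - <<'E'
from h import *
from bench import ctrl
d=np.load("pics/w2.npz")
e=plane(d,280,194.5,.018); ex=np.array([np.cos(np.radians(20.6)),np.sin(np.radians(20.6)),0]); print("seat from rim",e+.018*ex, "board edge",plane(d,281,169,.018))
h=plane(d,279.5,264.5,.139); print("held",h)
s=ctrl.get_state();go(s,(.509,.0133,.045),110.6)
E
```

```text
seat from rim [0.50933599 0.01444131 0.018     ] board edge [0.47125321 0.00108102 0.018     ]
held [0.50316964 0.0115575  0.139     ]
yaw now 110.7 shift [-4.2 -1.  79.2] turn [-0.  -0.6  0.1] [   1.    -0.  -179.9]
```

```bash
python3 -m jog '[[[-5,-0.5,30,0,-0.6,0,50],[-5,-0.5,60,0,-0.6,0,50],[-5,-0.5,78,0,-0.6,0,50],[-5,-0.5,86,0,-0.6,0,50],[-5,-0.5,86,0,-0.6,0,50]]]'
python3 w.py w3 wrist y .042; python3 - <<'E'
from h import *
from bench import ctrl
s=ctrl.get_state();go(s,(.509,.0138,.028),110.6);print(s["ft_force"])
E
```

```text
time: 4.4
position: [0.5086, 0.0132, 0.0374]
tool_rot: [0.562, -3.088, 0.001]
ft_force: [-0.0, 0.1, -0.9]
grip_width: 0.683
grip_force: 15.0
y [279.01 320.5   70.03   0.24] [0.5439 0.0267 0.042 ]
y [279.5  259.5   57.68   0.5 ] [0.5084 0.0136 0.042 ]
4.45 [0.5095 0.0131 0.0386] [ 0.5619 -3.09    0.0014]
yaw now 110.6 shift [ 0.3  0.8 10.6] turn [-0.  -0.1  0. ] [ 1.0e-01 -1.0e-01 -1.8e+02]
[ 0.03144296  0.07555593 -1.5306149 ]
```

```bash
python3 -c "
import cv2
d=cv2.imread('pics/w3.png');from bench import ctrl
s=ctrl.get_image('side')['image'][130:260,200:400,::-1]
s=cv2.resize(s,(560,364));cv2.imwrite('pics/c3.png',cv2.vconcat([d[150:370],s]))"
```

```text
(no output)
```

View pics/c3.png

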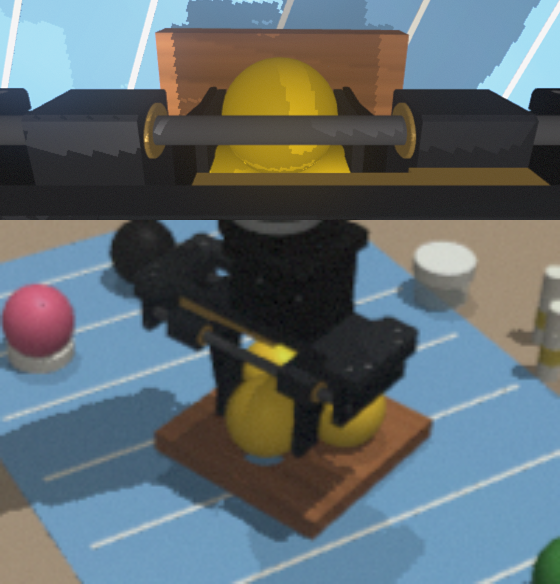

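The crop shows the held ball just above the hole (hole still visible under it at (270,458) in the lower panel), between the two seated balls as planned.

```bash
python3 -m jog '[[[0,0.5,5,0,0,0,50],[0,0.5,8,0,0,0,50],[0,0.5,9,0,0,0,50],[0,0.5,9,0,0,0,50]]]'
```

```text
time: 4.9
position: [0.5094, 0.0131, 0.0299]
tool_rot: [-0.561, 3.091, -0.001]
ft_force: [0.2, 0.4, 0.9]
grip_width: 0.679
grip_force: 15.0
```

```bash
python3 -m jog '[[[0,0,1,0,0,0,50],[0,0,2,0,0,0,50],[0,0,2,0,0,0,50]]]'
```

```text
time: 5.2
position: [0.5103, 0.0133, 0.0291]
tool_rot: [-0.56, 3.09, -0.001]
ft_force: [-2.2, 1.7, 8.5]
grip_width: 0.677
grip_force: 15.0
```

Seat contact felt; release and rise.

```bash
python3 -m jog '[[[0,0,2,0,0,0,64],[0,0,2,0,0,0,70],[0,0,2,0,0,0,80],[0,0,2,0,0,0,80],[0,0,-20,0,0,0,80],[0,0,-55,0,0,0,80],[0,0,-95,0,0,0,80],[0,0,-120,0,0,0,80],[0,0,-120,0,0,0,80]]]'
python3 w.py w4 wrist yb .034; python3 - <<'E'
from h import *
from bench import ctrl
s=ctrl.get_state();print(s["joint_positions"]);go(s,(.420,-.208,.13),65);go(s,(.420,-.208,.13),110.6)
E
```

```text
time: 6.1
position: [0.512, 0.0131, 0.1516]
tool_rot: [-0.559, 3.084, -0.002]
ft_force: [0.3, 0.7, -1.1]
grip_width: 0.922
grip_force: 0.0
y [281.85 239.96  69.44   0.48] [0.5446 0.028  0.034 ]
b [55.5   7.5  44.14  0.44] [ 0.4247 -0.2078  0.034 ]
6.15 [0.5104 0.0131 0.1493] [-0.5598  3.088  -0.0017]
[-0.26552289  0.07115384  0.19574887  1.89789108 -0.01425135  1.17060003
  1.8647448 ]
yaw now 110.6 shift [ 162.3 -175.2   19.1] turn [-0.   0.2 45.6] [  -0.2   -0.  -134.4]
yaw now 110.6 shift [ 162.3 -175.2   19.1] turn [-0.1  0.2 -0. ] [3.0e-01 1.0e-01 1.8e+02]
```

View pics/w4.png

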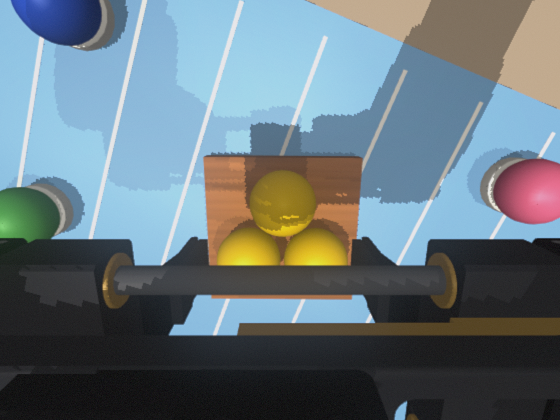

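Wrist view: all three yellow balls are seated, at (283,203), (249,258) and (315,258). Next is the small blue.

```bash
python3 -m jog '[[[22,-24,0,0,0,0,87],[50,-54,0,0,0,0,87],[78,-84,2,0,0,0,87],[106,-114,5,0,0,0,87],[134,-144,10,0,0,0,87],[154,-166,15,0,0,0,87],[162,-175,19,0,0,0,87],[162,-175,19,0,0,0,87],[162,-175,19,0,0,0,87]]]'
python3 w.py w5 wrist b .034; python3 - <<'E'
from h import *
from bench import ctrl
s=ctrl.get_state();go(s,(.420,-.208,.022),110.6)
E
```

```text
time: 7.05
position: [0.4192, -0.2061, 0.1281]
tool_rot: [0.562, -3.089, -0.0]
ft_force: [0.4, 0.4, -0.3]
grip_width: 1.0
grip_force: 0.0
b [280.28 231.66  22.76   0.35] [ 0.4358 -0.1985  0.034 ]
b [278.88 205.2   20.58   0.33] [ 0.4141 -0.208   0.034 ]
b [342.96  12.56  55.48   0.57] [ 0.2627 -0.2153  0.034 ]
7.1 [ 0.4196 -0.2059  0.1284] [ 0.5644 -3.0894  0.0002]
yaw now 110.7 shift [  0.3  -2.1 106.4] turn [ 0.  -0.1  0.1] [ 1.000e-01  0.000e+00 -1.799e+02]
```

```bash
python3 - <<'E'
from h import *
d=np.load("pics/w5.npz");h=cv2.cvtColor(d["image"],cv2.COLOR_RGB2HSV)
m=cv2.inRange(h,(108,140,15),(135,255,255)); m[:150]=0; m=cv2.morphologyEx(m,cv2.MORPH_CLOSE,np.ones((9,9)))
for k in cv2.findContours(m,0,2)[0]:
    if cv2.contourArea(k)>300: c=cv2.minEnclosingCircle(k);print(c,cv2.contourArea(k),plane(d,*c[0],.034))
cv2.imwrite("pics/c5.png",cv2.resize(d["image"][150:300,180:380,::-1],(600,450)))
E
```

```text
((276.56317138671875, 212.4368438720703), 34.21370315551758) 3473.0 [ 0.42076901 -0.20759959  0.034     ]
```

View pics/c5.png

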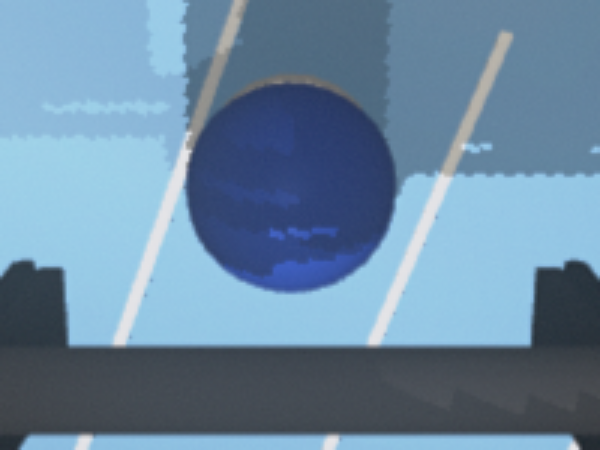

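The crop shows the blue ball's centre at u≈277, against a finger midline of u≈280, which agrees with the -2 mm y correction.

```bash
python3 -m jog '[[[0,-2,40,0,0,0,87],[0,-2,80,0,0,0,87],[0,-2,106,0,0,0,87],[0,-2,106,0,0,0,87],[0,-2,106,0,0,0,50],[0,-2,106,0,0,0,50],[0,-2,106,0,0,0,50],[0,-2,106,0,0,0,50],[0,-2,106,0,0,0,50],[0,-2,106,0,0,0,50]]]' 15
python3 -m jog '[[[0,0,-30,0,0,0,50],[0,0,-70,0,0,0,50],[0,0,-110,0,0,0,50],[0,0,-130,0,0,0,50],[0,0,-130,0,0,0,50]]]'
python3 - <<'E'
from h import *
from bench import ctrl
a=np.load("pics/w4.npz")
for u,v in((283,203),(249,258),(315,258)): print(plane(a,u,v,.042))
s=ctrl.get_state();print(s["position"]);c=np.array([.509,.0135])+.0364*np.array([np.cos(np.radians(20.6)),np.sin(np.radians(20.6))]);print(c);go(s,(*c,.152),110.6)
E
```

```text
time: 8.1
position: [0.42, -0.2088, 0.0235]
tool_rot: [-0.561, 3.091, 0.001]
ft_force: [-1.4, 3.7, 6.3]
grip_width: 0.678
grip_force: 15.0
time: 8.6
position: [0.4218, -0.2108, 0.1559]
tool_rot: [-0.559, 3.086, -0.006]
ft_force: [-0.1, 0.1, -2.0]
grip_width: 0.682
grip_force: 15.0
[0.50836515 0.01536572 0.042     ]
[0.56949474 0.00435039 0.042     ]
[0.5476488  0.06238087 0.042     ]
[ 0.42176601 -0.21075646  0.15591536]
[0.54307257 0.02630704]
yaw now 110.5 shift [-196.8  179.4    4. ] turn [-0.3  0.3 -0.1] [  0.4   0.5 179.9]
```

```bash
python3 -m jog '[[[-20,18,0,0,0,0,50],[-50,45,0,0,0,0,50],[-80,73,0,0,0,0,50],[-110,100,0,0,0,0,50],[-140,128,0,0,0,0,50],[-170,155,0,0,0,0,50],[-188,172,0,0,0,0,50],[-197,179,0,-0.3,0.3,0,50],[-197,179,0,-0.3,0.3,0,50],[-197,179,0,-0.3,0.3,0,50]]]'
python3 w.py w6 wrist y .042; python3 w.py s6 scene y .042; python3 - <<'E'
from h import *
from bench import ctrl
s=ctrl.get_state();go(s,(.5425,.0265,.078),110.6)
d=np.load("pics/w6.npz")["image"][120:370,:,::-1];e=np.load("pics/s6.npz")["image"][180:340,220:420,::-1]
cv2.imwrite("pics/c6.png",cv2.vconcat([d,cv2.resize(e,(437,350))[:, :437] if 0 else cv2.copyMakeBorder(cv2.resize(e,(420,336)),0,0,0,140,0)]))
E
```

```text
time: 9.6
position: [0.5404, 0.0252, 0.1515]
tool_rot: [0.556, -3.083, -0.003]
ft_force: [-0.4, 0.0, -1.8]
grip_width: 0.679
grip_force: 15.0
y [318.5  221.    30.86   0.39] [0.5395 0.0636 0.042 ]
y [240.   220.5   30.65   0.37] [ 0.5639 -0.0033  0.042 ]
y [280.47 171.51  33.92   0.89] [0.5094 0.0155 0.042 ]
9.65 [0.5405 0.0249 0.1518] [ 0.5548 -3.0838 -0.0037]
y [307.28 275.17  35.67   0.61] [0.5453 0.0285 0.042 ]
y [506.5  221.    23.31   0.64] [0.5973 0.4369 0.042 ]
9.7 [0.5406 0.025  0.1521] [ 0.5546 -3.0844 -0.0042]
yaw now 110.4 shift [-2.9  0.5 74.1] turn [ 0.2 -0.4 -0.2] [ -0.6  -0.4 179.8]
```

View pics/c6.png

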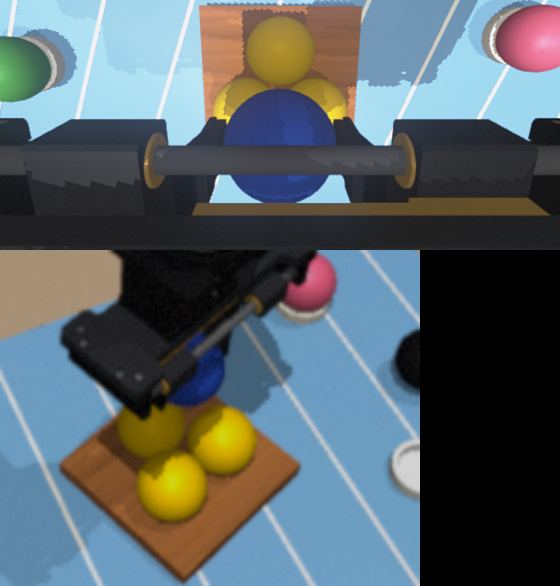

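The crops show blue held at (280,265) in full-frame pixels, on the line of the front yellow (280,171). All three lower balls are undisturbed.

```bash
python3 -m jog '[[[-1.5,0,20,0,-0.3,0,50],[-3,0,45,0,-0.3,0,50],[-3,0,60,0,-0.3,0,50],[-3,0,66,0,-0.3,0,50],[-3,0,66,0,-0.3,0,50]]]'
python3 w.py w7 wrist yb .042; python3 - <<'E'
from h import *
from bench import ctrl
s=ctrl.get_state();go(s,(.5433,.0265,.078),110.6);print(s["ft_force"])
E
```

```text
time: 10.2
position: [0.5428, 0.0278, 0.0859]
tool_rot: [0.559, -3.088, -0.006]
ft_force: [0.7, 0.0, -0.1]
grip_width: 0.679
grip_force: 15.0
y [338.   235.    33.6    0.23] [0.5314 0.0677 0.042 ]
y [221.   234.5   33.31   0.24] [ 0.5595 -0.0087  0.042 ]
y [278.2  178.61  45.29   0.86] [0.5088 0.0148 0.042 ]
b [279.5  297.5   45.52   0.28] [0.5912 0.0466 0.042 ]
b [284.   259.5   47.22   0.34] [0.5618 0.039  0.042 ]
10.25 [0.5437 0.028  0.0868] [ 0.5594 -3.09   -0.0065]
yaw now 110.5 shift [ 0.9 -1.3  8.8] turn [ 0.2 -0.  -0.1] [-1.000e-01 -4.000e-01  1.799e+02]
[ 0.21184392  0.25250092 -1.48297487]
```

```bash
python3 -m jog '[[[0,0,3,0,0,0,50],[0,0,6,0,0,0,50],[0,0,7,0,0,0,50],[0,0,7,0,0,0,50]]]'
```

```text
time: 10.65
position: [0.5442, 0.0282, 0.0803]
tool_rot: [0.56, -3.091, -0.006]
ft_force: [-0.6, -1.1, 1.5]
grip_width: 0.683
grip_force: 15.0
```

```bash
python3 -m jog '[[[0,0,0.5,0,0,0,50],[0,0,1,0,0,0,50],[0,0,1,0,0,0,50]]]'
```

```text
time: 10.95
position: [0.5444, 0.028, 0.0798]
tool_rot: [-0.56, 3.091, 0.006]
ft_force: [-2.7, -2.1, 6.8]
grip_width: 0.68
grip_force: 15.0
```

Contact, with a slight side force along −x; ease that way before releasing.

```bash
python3 -m jog '[[[0.5,0,0,0,0,0,50],[1,0,0,0,0,0,50],[1,0,0,0,0,0,50]]]'
```

```text
time: 11.25
position: [0.5437, 0.0278, 0.0797]
tool_rot: [-0.56, 3.09, 0.006]
ft_force: [-1.0, -1.5, 6.1]
grip_width: 0.678
grip_force: 15.0
```

```bash
python3 -m jog '[[[0,0,0,0,0,0,50],[0,0,0,0,0,0,50],[0,0,0,0,0,0,61],[0,0,0,0,0,0,64],[0,0,0,0,0,0,68],[0,0,0,0,0,0,74],[0,0,0,0,0,0,80],[0,0,0,0,0,0,80]]]' 5
python3 -m jog '[[[0,0,-10,0,0,0,80],[0,0,-30,0,0,0,80],[0,0,-60,0,0,0,80],[0,0,-100,0,0,0,80],[0,0,-130,0,0,0,80],[0,0,-130,0,0,0,80],[0,0,-130,0,0,0,80]]]'
python3 w.py w8 wrist yb .09; python3 w.py d8 side yb .09; python3 -c "
import cv2
a=cv2.imread('pics/w8.png')[100:330];b=cv2.resize(cv2.imread('pics/d8.png')[110:260,200:410],(490,350))
cv2.imwrite('pics/c8.png',cv2.vconcat([a,cv2.copyMakeBorder(b,0,0,0,70,0)]))"
```

```text
time: 12.05
position: [0.5425, 0.0284, 0.0783]
tool_rot: [0.561, -3.089, -0.007]
ft_force: [-0.4, -0.5, 1.1]
grip_width: 0.901
grip_force: 0.0
time: 12.75
position: [0.5434, 0.0277, 0.2098]
tool_rot: [-0.56, 3.09, 0.007]
ft_force: [-0.0, -0.1, -0.5]
grip_width: 0.92
grip_force: 0.0
y [307.   209.    27.31   0.49] [0.5389 0.0545 0.09  ]
y [248.99 208.72  27.19   0.5 ] [0.5576 0.0037 0.09  ]
y [278.27 158.57  28.64   0.73] [0.5045 0.013  0.09  ]
b [280.   224.5   17.59   0.2 ] [0.5619 0.0362 0.09  ]
12.8 [0.5426 0.0276 0.2085] [ 0.5603 -3.0894 -0.0069]
y [308.37 197.34  28.82   0.47] [ 0.5065 -0.0352  0.09  ]
b [235.   339.73  25.45   0.88] [ 0.2501 -0.2505  0.09  ]
b [306.84 175.16  13.68   0.79] [0.5417 0.0261 0.09  ]
12.85 [0.5422 0.0276 0.2077] [ 0.56  -3.088 -0.007]
```

View pics/c8.png

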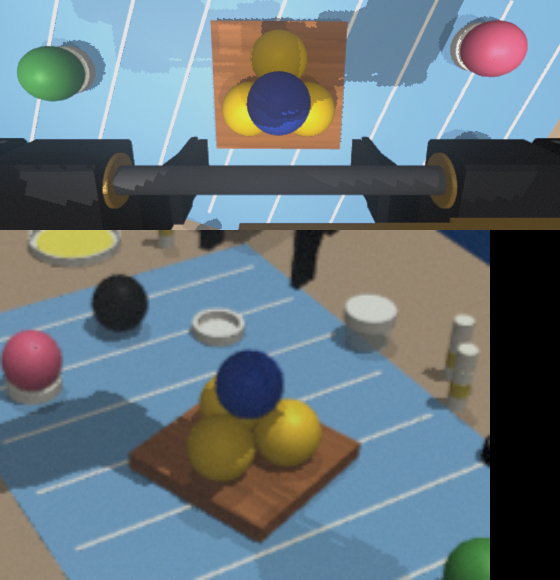

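The blue ball sits centred on top of the three yellow ones, at (279,203) in the wrist image. The pyramid is standing and the gripper is clear.

```bash
python3 -c "
from bench import ctrl
print(ctrl.close_job())"
```

```text
the job is handed in; nothing more can be done
None
```

The pyramid is finished and handed in: the loose yellow ball is in the empty seat and the smaller blue ball rests on top, standing with the gripper clear at about 13 s on the robot's clock.

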